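# Swing the backing plate home on its pegs and pin it to the forging slab

### The arm

A 6-joint arm with a two-finger parallel gripper is mounted at the origin on the work surface. World frame = base frame: x ahead of the robot, y to its left, z up, the work surface at z = 0. Lengths are in m, angles in rad, forces in N, time in s.
With the tool pointing down it reaches from about 0.375 to 0.9 m from the base axis. Payload 3.1 kg.
Tool frame: the origin (TCP) lies between the finger pads; the fingertips stand 22 mm ahead of it and the grasp point (between the pads) lies 3 mm ahead of it; z points along the fingers, y is the line along which they close (so a half turn about z gives the same grasp; the last joint's range is limited). The gripper opens to 87 mm and grips with 3 to 60 N. Pads are 19 mm wide; open, the fingers measure 117 mm over their backs; the gripper's body (75 mm by 190 mm) begins 51 mm behind the grasp point.
Start: joints at [1.115, 0.527, 1.433, -0, 1.181, -0.178], TCP at [0.171, 0.601, 0.245] pointing down, gripper open.
Joint ranges: [-3.08, 3.08], [-0.75, 2.2], [0.22, 2.44], [-1.43, 4.57], [0, 2.65], [-2.85, 2.85]. Speed limits (rad/s): [2.79, 2.79, 3.14, 3.14, 3.14, 3.14].

### API

Orientations are given as a unit quaternion [x, y, z, w].
In Python, from rig import robot gives the robot as it stands.
- The arm moves only by the tool move_arm, never from a script. Its argument "series" is text: rows parted by semicolons, each of 6 numbers parted by spaces: the shift along the tool's x, y, z in mm, then the turn, a rotation vector about the tool's x, y, z in degrees. In form: dx dy dz ax ay az; .... A call has 1 to 8 rows; each row is the pose to reach, as a shift and turn from the pose commanded when the call began, along the tool's axes at that moment; what a row does not reach only later rows make up. A row lasts 1/12 s, in which the tool goes at most 41.7 mm and 7.16 degrees, less where a joint would pass 70% of its speed; a pose out of reach is approached as far as the arm can. A call with a gripper value outside its range is refused whole. "jaw" is the opening, from 0 (shut) to 1 (fully open), set as the call begins (left out, the last holds). The fingers move at their own pace and stop on an object; "newtons" is the grip in N (left out, the last holds). Time passes only in rows, so rows that repeat a pose let the fingers close. It gives the time, the measured TCP pose, the force, the opening and the grip force at its end, in the units of the state.
- robot.get_obs(): the state, without advancing time (a new reading comes with each control period).
- robot.camera(name): name is "side" or "top" or "wrist"; returns a dict with "img" (420x560x3 uint8, red, green, blue), "mtx" (3x3 intrinsics, pixels), "distortion" ([k1, k2, p1, p2, k3] as OpenCV has them; the pictures are not rectified), "world_to_cam" (4x4, takes a point from world to camera coordinates). Camera axes: x right, y down, z forward; pixel columns grow to the right and rows downward; lengths in m; the calibration is good to about 2 mm. A picture is of the moment at which its call begins. There is no depth.
- robot.hand_in(): hands the job in; it is judged then, once.
Trained networks look in a picture, given as the dict that the camera call returned (one of the last four; its "shot" number tells which), for a name from the list of things; names that differ only in an ending like _2 or _b are one class to them, and where a whole thing is asked for, a point or a joint stands for the part that bears it (a point fixed in the world has none). Each returns a list of dicts, best first, with "p" (0 to 1); they miss things now and then, are a little off and sometimes report something else, mostly with a low value. They report only what shows in the picture. A call takes as long as a camera call. They do not tell look-alikes from the thing itself.
- robot.search_frame(picture, thing): "xyz" ([x, y, z] in m, in world coordinates, good to about 4 mm: the middle of the surface that is visible of it).
- robot.tip_of(picture, thing): "xyz" ([x, y, z] in m, in world coordinates, good to about 4 mm: a listed point, or the origin of a listed thing).
The state is a dict: "time": time; "q": joint angles; "joint_velocities": joint speeds; "joint_torque": joint torques, N m; "position": TCP position; "tool_rot": TCP orientation; "ft_force": force on the tool from outside, world axes, zero at the start; "moment": the same for the moment, N m; "grip_width": finger opening in m; "grip_force": force on a finger pad.
Only numpy, scipy, OpenCV 4.12 (cv2) and the standard library are available. Lean on these libraries where they do the work, as an engineer would, in place of code of your own. Each camera call takes 0.05 s, during which the arm holds its last target. There are 200 camera calls.

### The job

On the thick forging slab, swing the flat steel plate round by pushing its free end, its notched corner always bearing on the heel peg and the plate staying flat on the slab, until its long edge rests fully home against the stop peg. Then take the tall pin from the leaning stand and push it upright through the plate's hole and the slab's hole below, until its collar sits down on the plate, and let go. Leave the short pin, the hammer, the tin and the loose offcut as they are.

Things in the scene. Friction and masses are not known exactly. Their poses are not given: they have to be found in the camera images.
- slab: fixed dark steel slab 270 (its x) x 240 (its y) x 45 mm thick lying flat on the bench; origin at the centre of its underside, top face at z = 45. On it stand two bright pegs (see heel_peg, stop_peg) and a stake: an upright 22 mm bar with a 34 mm head, 120 mm tall above the slab, at x = -108, y = +98 mm of the slab frame
- heel_peg (a point): centre of the heel peg's foot, on the slab's top face: a fixed round upright peg, 20 mm in diameter, 32 mm tall, at (20, 70) mm in the slab frame
- stop_peg (a point): centre of the stop peg's foot, on the slab's top face: a fixed round upright peg, 18 mm in diameter, 26 mm tall, at (107.5, -25) mm in the slab frame
- slab_hole (a point): centre of the mouth, on the slab's top face, of the vertical square hole, 19 x 19 mm, right through the slab, at (53, -42) mm in the slab frame
- plate: loose bright steel plate 150 x 90 x 8 mm, about 0.75 kg, flat on the slab. Spans x -12 to 138, y -12 to 78 mm in its own frame; a 22 mm square notch is cut from its corner at x = -12, y = -12, and the heel peg bears in it (0.5 mm play). Origin: underside, on the heel peg's axis, about which it turns. Home: plate x along slab -y, plate y along slab +x, its y = 78 edge on the stop peg
- plate_hole (a point): centre, on the plate's upper face, of its square through hole, 19 x 19 mm, at (112, 33) mm in the plate frame; it stands over slab_hole when the plate is home.
- push_corner (a point): on the plate's upper face at its free corner x = 138, y = -12 mm. The plate starts 25 to 55 degrees clockwise (from above) of home: push its y = -12 long edge near this corner (x about 126) in the plate's +y direction, round the heel peg, counter-clockwise; it slides with a few newtons of friction, and pushed squarely its notch tends to creep a few mm off the peg along plate +x, so bias the push toward the peg or nudge the far end back
- stand: fixed stand for two pins, left or right of the slab: a wooden block (50 x 110 x 55 mm) tilted 30 degrees so that its top face leans to the stand's -x, on a 100 x 120 mm base plate; origin at the centre of its underside, pins 60 mm apart along its y (at y = +30 and -30). The block's highest edge is about 81 mm up
- pin: tall steel pin, about 0.22 kg, loose in one of the stand's bores, leaning 30 degrees, top toward the stand's -x, collar resting on the block; draw it out along its axis. Origin: centre of its lower tip, z along its axis: shank 14 mm in diameter with tapered tip, z = 0 to 45 mm; collar 28 mm in diameter, 45 to 53; round stem 16 mm in diameter, 53 to 133
- pin_top (a point): centre of the upper end of the tall pin's stem, 133 mm from its tip along its axis
- short_pin: bystander: pin of the same shank and collar in the other bore of the stand but with a stem only 38 mm long (91 mm overall); origin at its lower tip, z along its axis
- hammer: bystander: hammer 260 mm long lying on the bench at the side of the slab where the stand is not; handle toward its -x
- offcut: bystander: loose dark steel offcut 55 x 28 x 22 mm lying on the slab's near right corner; origin at the centre of its underside
- tin: bystander: closed tin 68 mm in diameter, 90 mm tall, standing on the bench just beyond the stand (on its +x side); origin at the centre of its underside
Mind the look-alikes: they are no part of the job. Leave any orange look-alike of the pin alone.

How it is judged:
On the way, in this order (a step that is already met when the one before it is completed fails the run):
1. the plate is swung home against the stop peg, its notch on the heel peg (angle between the x axis of plate and the y axis of slab, either way round below 0.04 rad and horizontal distance between plate and heel_peg below 0.006 m), for 0.2 s.
2. the tall pin is through the plate and the slab, its collar on the plate (z of pin in the frame of slab below 0.0115 m and horizontal distance between pin and slab_hole below 0.005 m and angle between pin's own z axis and vertical below 0.1 rad), for 0.2 s.
At the end, for the whole second after the job is handed in: the plate lies flat on the slab within 0.04 rad of home, its origin within 6 mm of the heel peg's axis; the tall pin stands upright (within 0.1 rad) in the slab's hole (tip within 5 mm of its axis) with its collar within about 3.5 mm of the plate; both at rest and released (all of step 1 and all of step 2 and z of plate in the frame of slab below 0.048 m and linear speed of each of pin, plate below 0.02 m/s); the robot touches nothing.
It fails at once if the plate's notched corner leaves the heel peg by more than 12 mm (horizontal distance between plate and heel_peg above 0.012 m).
It fails at once if the plate is lifted or tipped off the slab (z of plate in the frame of slab above 0.055 m or angle between plate's own z axis and vertical above 0.1 rad).
It fails at once if the short pin is drawn or disturbed (distance of short_pin from where it was at the start of the episode above 0.015 m).
It fails at once if the hammer, the tin or the offcut is disturbed by more than 20 mm (distance of any of hammer, offcut, tin from where it was at the start of the episode above 0.02 m).
It also fails if it takes over 61 s, if anything falls off the work surface, if the arm or the gripper's body presses on something with over 40 N, if the wrist force passes 120 N, or if a joint passes its speed limit or range.

## Working session

There is one attempt and no reset: what is moved stays moved. The work goes in short steps, Python scripts to look and compute and a tool call to move; the robot and the scene stay as the last step left them, time stands still between calls to the robot, and variables do not carry over. Pictures are saved under pics/ and viewed, at most 12 in all, crops included, and the job is handed in when it is done.

Besides the shell and the picture viewer there is one more tool, called after ">>>" as a command line: name --argument value ..., lists and objects as JSON in quotes. move_arm: Moves the arm, as the interface text tells. Its arguments: {"type":"object","properties":{"series":{"type":"string"},"jaw":{"type":"number"},"newtons":{"type":"number"}},"required":["series"]}

```bash
mkdir -p pics
cat > h.py <<'E'
import numpy as np, cv2
from rig import robot
from scipy.spatial.transform import Rotation as R
def pix(c,P):
    T=np.array(c["world_to_cam"]);P=np.atleast_2d(P).astype(float)
    p,_=cv2.projectPoints(P,cv2.Rodrigues(T[:3,:3])[0],T[:3,3],np.array(c["mtx"]),np.array(c["distortion"]));return p[:,0]
def ray(c,uv,z):
    T=np.array(c["world_to_cam"]);n=cv2.undistortPoints(np.array([[uv]],float),np.array(c["mtx"]),np.array(c["distortion"]))[0,0]
    d=T[:3,:3].T@np.array([n[0],n[1],1]);o=-T[:3,:3].T@T[:3,3];return o+d*(z-o[2])/d[2]
def save(c,n): cv2.imwrite("pics/"+n,c["img"][:,:,::-1])
E
python3 - <<'E'
from h import *
np.set_printoptions(precision=4,suppress=True)
for n in ["top","side"]:
    c=robot.camera(n);save(c,n+"1.png")
    T=np.array(c["world_to_cam"]);print(n,"cam at",-T[:3,:3].T@T[:3,3])
    for t in "slab heel_peg stop_peg slab_hole plate plate_hole push_corner stand pin pin_top short_pin hammer offcut tin".split():
        for r in robot.tip_of(c,t)[:3]: print(t,round(r["p"],2),np.round(r["xyz"],4),pix(c,r["xyz"])[0].round())
E
```

```text
top cam at [ 0.3669 -0.0756  1.1598]
slab 0.75 [ 0.5641 -0.0291  0.0017] [258. 207.]
heel_peg 0.58 [0.5982 0.0358 0.0424] [234. 192.]
heel_peg 0.32 [ 0.4298 -0.2878  0.141 ] [361. 252.]
stop_peg 0.73 [ 0.6709 -0.072   0.0438] [273. 166.]
stop_peg 0.51 [ 0.5019 -0.315  -0.0015] [359. 229.]
stop_peg 0.38 [ 0.4315 -0.292   0.1421] [363. 251.]
slab_hole 0.65 [ 0.613  -0.0742  0.0438] [274. 187.]
plate 0.72 [0.5976 0.0382 0.0462] [233. 192.]
plate_hole 0.89 [ 0.5362 -0.0645  0.0558] [270. 214.]
push_corner 0.96 [ 0.4898 -0.0465  0.0529] [263. 231.]
push_corner 0.54 [ 0.6103 -0.2846  0.0004] [348. 191.]
push_corner 0.4 [ 0.6135 -0.0777  0.0408] [275. 187.]
stand 0.84 [ 0.5038 -0.3137  0.001 ] [359. 229.]
pin 0.82 [ 0.2711 -0.3635  0.0212] [382. 315.]
pin 0.8 [ 0.3516 -0.4602  0.0191] [416. 284.]
pin 0.72 [ 0.8206 -0.3672  0.0141] [375. 119.]
pin_top 0.73 [ 0.3125 -0.5841  0.0082] [461. 299.]
pin_top 0.7 [ 0.3822 -0.3011  0.0101] [356. 272.]
pin_top 0.53 [ 0.4293 -0.2917  0.141 ] [363. 252.]
short_pin 0.69 [ 0.536  -0.0624  0.0578] [269. 214.]
short_pin 0.64 [ 0.5076 -0.3406  0.0299] [371. 
[... 797 characters left out ...]
6.]
push_corner 0.74 [ 0.4927 -0.0514  0.0526] [251. 231.]
stand 0.59 [ 0.5066 -0.3187 -0.0006] [319. 327.]
pin 0.91 [ 0.2723 -0.3719  0.014 ] [232. 408.]
pin 0.77 [ 0.822  -0.3724  0.0173] [447. 274.]
pin 0.58 [ 0.5013 -0.2871  0.0285] [309. 310.]
pin_top 0.8 [ 0.4284 -0.292   0.1405] [280. 300.]
pin_top 0.75 [ 0.3843 -0.296   0.0045] [264. 346.]
pin_top 0.61 [ 0.6936 -0.4053  0.0055] [414. 314.]
short_pin 0.48 [ 0.5089 -0.3519  0.0259] [330. 333.]
hammer 0.76 [ 0.4391  0.2958 -0.0036] [178. 173.]
offcut 0.91 [ 0.4508 -0.1059  0.0426] [246. 257.]
offcut 0.54 [ 0.5088 -0.3182  0.0009] [320. 326.]
offcut 0.24 [ 0.5076 -0.3474  0.0257] [329. 332.]
tin 0.92 [ 0.6111 -0.2829 -0.0024] [348. 292.]
```

View pics/top1.png

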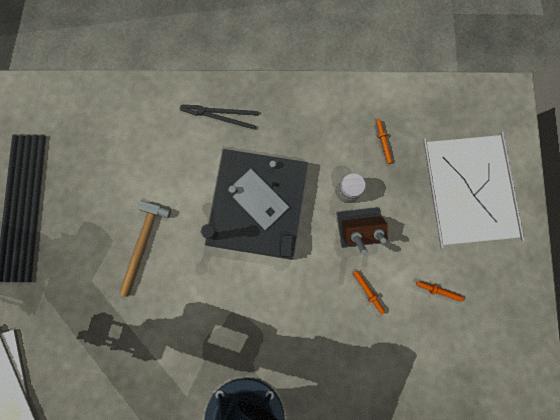

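View pics/side1.png

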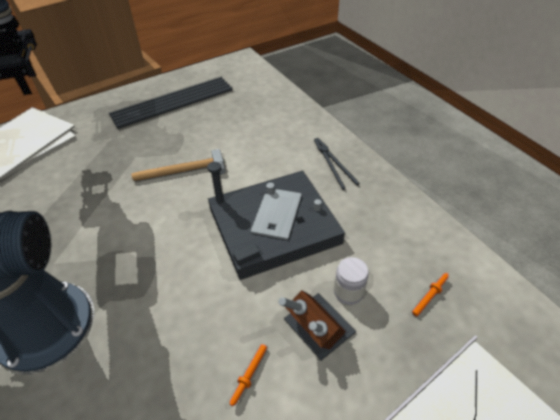

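The top view shows the slab at (258,207), with the plate, both pegs and the hole. The stand is at (362,232): the tall pin is the long steel stem (top at about (363,252)) and the short pin is at (380,237). Three orange look-alikes lie at (385,141), (370,291) and (440,290). The stake is at (208,231).

```bash
cat >> h.py <<'E'
np.set_printoptions(precision=4,suppress=True)
def rowto(p,Rt,p0=None,R0=None):
    o=robot.get_obs()
    p0=np.array(o["position"]) if p0 is None else p0; R0=R.from_quat(o["tool_rot"]) if R0 is None else R0
    return np.r_[R0.inv().apply(np.array(p)-p0)*1000,(R0.inv()*Rt).as_rotvec(degrees=True)].round(2)
def down(ang): # tool z down, tool x at heading ang (deg)
    a=np.radians(ang);x=np.array([np.cos(a),np.sin(a),0]);z=np.array([0,0,-1.]);return R.from_matrix(np.c_[x,np.cross(z,x),z])
E
python3 - <<'E'
from h import *
o=robot.get_obs();M=R.from_quat(o["tool_rot"]).as_matrix();print(M,o["q"],o["position"])
for a in (-46,134): print(a,rowto([0.478,-0.022,0.20],down(a)))
E
```

```text
[[-0.9619  0.2733 -0.0001]
 [ 0.2733  0.9619 -0.    ]
 [ 0.     -0.     -1.    ]] [ 1.1155  0.5275  1.4327  0.      1.1814 -0.1785] [0.1707 0.6012 0.2446]
-46 [-465.87 -515.51   44.54    0.     -0.   -149.86]
134 [-465.87 -515.51   44.54   -0.     -0.     30.14]
```

>>> move_arm --series "-41 -41 0 0 0 5; -70 -70 0 0 0 10; -98 -98 0 0 0 15; -125 -130 0 0 0 20; -150 -160 0 0 0 25; -175 -185 0 0 0 30; -200 -210 0 0 0 30; -225 -240 0 0 0 30" --jaw 0 --newtons 20

```text
time: 2.17
position: [0.3228, 0.3074, 0.245]
tool_rot: [0.39, 0.921, 0.001, 0.001]
ft_force: [0.9, -0.4, -1.2]
grip_width: 0.0417
grip_force: 0.0
```

Run:
```python
from h import *
print(robot.get_obs()["position"],rowto([0.45,-0.02,0.25],down(134)))
```

```text
[0.3228 0.3074 0.245 ] [-323.49 -136.71   -5.07    0.1     0.04    0.14]
```

>>> move_arm --series "-40 -17 0 0 0 0; -80 -34 0 0 0 0; -120 -51 0 0 0 0; -160 -68 0 0 0 0; -200 -85 0 0 0 0; -240 -102 0 0 0 0; -280 -119 0 0 0 0; -320 -135 0 0 0 0"

```text
time: 2.83
position: [0.4427, -0.004, 0.2449]
tool_rot: [0.39, 0.921, 0.0, 0.0]
ft_force: [0.8, 0.3, 0.3]
grip_width: 0.0007
grip_force: 0.0
```

Run:
```python
from h import *
from collections import defaultdict
for n in ["wrist","top","side"]:
    c=robot.camera(n);
    if n=="wrist": save(c,"w1.png");T=np.array(c["world_to_cam"]);print(-T[:3,:3].T@T[:3,3],T[2,:3])
    for t in "slab heel_peg stop_peg slab_hole plate_hole push_corner pin_top pin short_pin stand".split():
        for r in robot.tip_of(c,t)[:2]: print(n,t,round(r["p"],2),np.round(r["xyz"],4),pix(c,r["xyz"])[0].round())
print(robot.get_obs()["position"])
```

```text
[0.3843 0.0575 0.3856] [ 0.2131 -0.2201 -0.9519]
wrist heel_peg 0.57 [0.6007 0.0387 0.0422] [419. 262.]
wrist heel_peg 0.29 [ 0.4492 -0.1072  0.0409] [214. 261.]
wrist stop_peg 0.74 [ 0.507  -0.311  -0.0005] [151. 378.]
wrist slab_hole 0.47 [0.6051 0.0367 0.0434] [421. 266.]
wrist push_corner 0.76 [ 0.488  -0.0498  0.0547] [280. 254.]
wrist stand 0.64 [ 0.5094 -0.309   0.0021] [153. 379.]
top slab 0.32 [0.5962 0.0363 0.0468] [233. 192.]
top heel_peg 0.79 [0.5988 0.0365 0.0449] [233. 192.]
top heel_peg 0.68 [0.5972 0.0371 0.046 ] [233. 192.]
top stop_peg 0.66 [ 0.6704 -0.0703  0.0456] [273. 166.]
top slab_hole 0.65 [ 0.6125 -0.0789  0.042 ] [276. 187.]
top plate_hole 0.66 [ 0.5355 -0.0661  0.0551] [271. 214.]
top push_corner 0.57 [ 0.4919 -0.0484  0.051 ] [264. 230.]
top pin_top 0.85 [ 0.3143 -0.5856  0.0121] [462. 298.]
top pin_top 0.74 [ 0.43   -0.2881  0.1398] [361. 252.]
top pin 0.78 [ 0.2751 -0.3647  0.0213] [382. 313.]
top pin 0.75 [ 0.8229 -0.3687  0.0189] [376. 118.]
top short_pin 0.69 [ 0.4486 -0.11    0.0436] [287. 247.]
top short_pin 0.42 [ 0.5072 -0.341   0.0301] [371. 226.]
top stand 0.75 [ 0.5038 -0.3165 -0.    ] [360. 229.]
side slab 0.69 [ 0.5682 -0.0315 -0.0002] [274. 227.]
side heel_peg 0.69 [0.5951 0.039  0.0445] [269. 194.]
side stop_peg 0.88 [ 0.668  -0.0672  0.0451] [315. 208.]
side stop_peg 0.25 [ 0.6189 -0.0772  0.0457] [301. 219.]
side slab_hole 0.59 [ 0.616  -0.0797  0.0447] [301. 220.]
side plate_hole 0.65 [ 0.5357 -0.0627  0.0542] [269. 226.]
side push_corner 0.64 [ 0.4927 -0.0508  0.0495] [251. 232.]
side pin_top 0.86 [ 0.3823 -0.2962  0.0057] [263. 347.]
side pin_top 0.86 [ 0.6913 -0.401   0.0073] [412. 313.]
side pin 0.91 [ 0.822  -0.376   0.0151] [448. 275.]
side pin 0.59 [ 0.2695 -0.3705  0.0151] [230. 408.]
side short_pin 0.56 [ 0.5066 -0.3509  0.0283] [329. 333.]
side stand 0.94 [ 0.5093 -0.3188 -0.0007] [320. 327.]
[ 0.4423 -0.0019  0.2446]
```

View pics/w1.png

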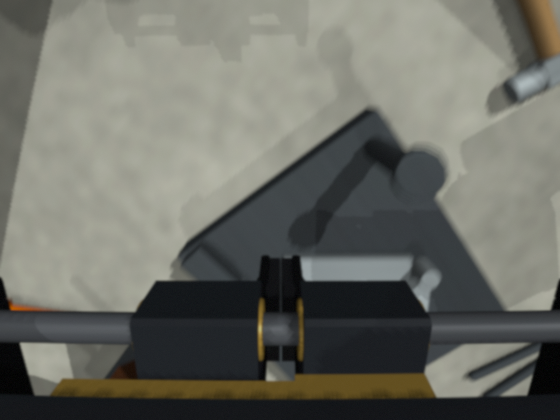

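The wrist view looks along tool -x. The plate's y=-12 edge runs level (row ~256, columns 300–410), parallel to the fingers' closing line. The heel peg is at (428,275) and the stake at (420,175).

```bash
cat >> h.py <<'E'
def fit2(L,W): # local(m) -> world 2d rigid
    L=np.array(L,float);W=np.array(W,float);a=L-L.mean(0);b=W-W.mean(0)
    th=np.arctan2((a[:,0]*b[:,1]-a[:,1]*b[:,0]).sum(),(a*b).sum());c,s=np.cos(th),np.sin(th);Q=np.array([[c,-s],[s,c]])
    return th,Q,W.mean(0)-Q@L.mean(0)
E
python3 - <<'E'
from h import *
L=np.array([[20,70],[107.5,-25],[53,-42],[0,0]])/1000
W=[[.5972,.0380],[.6692,-.0693],[.6140,-.0777],[.5685,-.0285]]
th,Q,t=fit2(L,W);print(np.degrees(th),t,(L@Q.T+t)*1000)
heel=Q@L[0]+t
tp,Qp,tt=fit2(np.array([[0,0],[112,33],[138,-12]])/1000,[heel,[.5363,-.0642],[.4911,-.0493]]);print(np.degrees(tp),tt,heel)
tt=heel
off=-12-15-15
p=tt+Qp@(np.array([126,off])/1000); h=np.degrees(tp)-90
print(p,h,rowto([*p,0.07],down(h)))
E
```

```text
-8.53435292437385 [ 0.5675 -0.0284] [[597.6551  37.8368]
 [670.088  -69.0965]
 [613.6686 -77.8203]
 [567.4884 -28.42  ]]
-136.58943373486446 [0.5974 0.0371] [0.5977 0.0378]
[ 0.4773 -0.0182] -226.58943373486446 [-36.06  13.66 174.56   0.     0.     0.73]
```

>>> move_arm --series "-9 3 40 0 0 0.7; -18 7 80 0 0 0.7; -27 10 120 0 0 0.7; -36 14 150 0 0 0.7; -36 14 170 0 0 0.7; -36 14 174.5 0 0 0.7; -36 14 174.5 0 0 0.7; -36 14 174.5 0 0 0.7"

```text
time: 5.15
position: [0.4774, -0.0179, 0.0702]
tool_rot: [0.395, 0.919, -0.0, -0.0]
ft_force: [0.3, -0.0, 0.3]
grip_width: 0.0006
grip_force: 0.0
```

```bash
cat > push.py <<'E'
from h import *
import sys
# commanded arc rows: phi list (deg of plate), x radius, gap; print rows relative to present pose
def arc(phis,xs,ys,z=0.0695,heel=(0.5977,0.0378)):
    o=robot.get_obs();p0=np.array(o["position"]);R0=R.from_quat(o["tool_rot"])
    for f,x,y in zip(phis,xs,ys):
        a=np.radians(f);Q=np.array([[np.cos(a),-np.sin(a)],[np.sin(a),np.cos(a)]])
        p=np.array(heel)+Q@(np.array([x,y])/1000)
        print(f,rowto([*p,z],down(f-90),p0,R0))
E
python3 - <<'E'
from push import *
o=robot.get_obs();print(o["position"],o["ft_force"])
arc([-136.6]*2+list(np.linspace(-134,-116,6)),[126,126]+list(np.linspace(126,123,6)),[-35,-24]+[-21.5]*6)
E
```

```text
[ 0.4774 -0.0179  0.0702] [ 0.2669 -0.0459  0.2683]
-136.6 [-7.15 -0.34  0.74 -0.01 -0.02  0.04]
-136.6 [-18.15  -0.35   0.74  -0.01  -0.02   0.04]
-134.0 [-26.39  -1.2    0.74  -0.01  -0.02  -2.56]
-130.4 [-34.32  -1.35   0.74  -0.01  -0.02  -6.16]
-126.8 [-42.21  -1.01   0.73  -0.01  -0.02  -9.76]
-123.2 [-50.02  -0.18   0.73  -0.01  -0.02 -13.36]
-119.6 [-57.73   1.14   0.73  -0.01  -0.02 -16.96]
-116.0 [-65.31   2.92   0.72  -0.01  -0.02 -20.56]
```

>>> move_arm --series "-6 0 0.5 0 0 0; -12 0 0.5 0 0 0; -18 0 0.5 0 0 0; -22 0 0.5 0 0 -1; -26 0 0.5 0 0 -2.5; -30 0.5 0.5 0 0 -4.5; -34 1 0.5 0 0 -6; -34 1 0.5 0 0 -6"

```text
time: 5.82
position: [0.5013, -0.0424, 0.0696]
tool_rot: [0.346, 0.938, -0.0, -0.001]
ft_force: [-1.5, 0.0, 0.0]
grip_width: 0.0004
grip_force: 0.5
```

```bash
cat >> push.py <<'E'
def plate():
    A=[];H=[]
    for n in ["top","side"]:
        c=robot.camera(n)
        g={}
        for t in ["plate_hole","push_corner"]:
            r=[x for x in robot.tip_of(c,t) if 0.04<x["xyz"][2]<0.07 and np.hypot(x["xyz"][0]-.6136,x["xyz"][1]+.0778)>0.012 or t=="push_corner"]
            if r: 
                v=np.array(r[0]["xyz"][:2])-[0.5977,0.0378]; l=np.array([112,33] if t=="plate_hole" else [138,-12])
                print(n,t,round(r[0]["p"],2),r[0]["xyz"],"ang",round(np.degrees(np.arctan2(v[1],v[0])-np.arctan2(l[1],l[0])),1),"dr mm",round(1000*np.linalg.norm(v)-np.linalg.norm(l),1))
    return c
E
python3 - <<'E'
from push import *
o=robot.get_obs();print(o["position"],o["ft_force"],o["moment"])
plate()
arc(list(np.linspace(-128,-108,8)),list(np.linspace(125,122,8)),[-21.5]*8)
E
```

```text
[ 0.5013 -0.0424  0.0696] [-1.5192  0.0214  0.0218] [-0.0091  0.2589  0.0079]
side plate_hole 0.82 [0.5516, -0.0679, 0.0559] ang -130.0 dr mm -1.4
side push_corner 0.7 [0.5015, -0.0597, 0.0526] ang -129.6 dr mm -1.6
-128.0 [-5.28 -2.82  0.15  0.01  0.02 -2.56]
-125.14285714285714 [-11.53  -3.03   0.15   0.01   0.02  -5.42]
-122.28571428571429 [-17.76  -2.93   0.16   0.01   0.02  -8.28]
-119.42857142857143 [-23.96  -2.52   0.16   0.01   0.02 -11.13]
-116.57142857142857 [-30.11  -1.81   0.16   0.01   0.02 -13.99]
-113.71428571428571 [-36.2   -0.8    0.16   0.01   0.02 -16.85]
-110.85714285714286 [-42.21   0.51   0.16   0.     0.02 -19.7 ]
-108.0 [-48.12   2.1    0.17   0.     0.02 -22.56]
```

>>> move_arm --series "-5 0 0.2 0 0 -2.5; -11.5 0 0.2 0 0 -5.5; -18 0.3 0.2 0 0 -8; -24 0.8 0.2 0 0 -11; -30 1.5 0.2 0 0 -14; -36 2.5 0.2 0 0 -17; -39 3.2 0.2 0 0 -18.5; -39 3.2 0.2 0 0 -18.5"

```text
time: 6.78
position: [0.5336, -0.0652, 0.0693]
tool_rot: [0.191, 0.982, -0.0, 0.0]
ft_force: [-0.0, -0.4, -0.2]
grip_width: 0.0006
grip_force: 0.1
```

Run:
```python
from push import *
o=robot.get_obs();print(o["position"],o["ft_force"],o["moment"])
c=plate();save(c,"s2.png");cv2.imwrite("pics/s2c.png",cv2.resize(c["img"][160:290,190:360,::-1],None,fx=4,fy=4,interpolation=cv2.INTER_CUBIC))
arc(list(np.linspace(-110,-98.5,5)),list(np.linspace(122,120,5)),[-21.5]*5)
```

```text
[ 0.5336 -0.0652  0.0693] [-0.     -0.3791 -0.1694] [-0.0223  0.0942  0.0195]
top push_corner 0.34 [0.4996, -0.287, 0.031] ang -101.8 dr mm 200.8
side plate_hole 0.68 [0.5828, -0.0763, 0.0533] ang -113.9 dr mm -1.7
side push_corner 0.28 [0.6158, -0.0767, 0.0434] ang -76.0 dr mm -22.6
-110.0 [-3.76 -3.55  0.03  0.01  0.06 -2.07]
-107.125 [-9.89 -3.76  0.04  0.01  0.06 -4.95]
-104.25 [-16.    -3.66   0.05   0.01   0.06  -7.82]
-101.375 [-22.08  -3.25   0.05   0.     0.06 -10.7 ]
-98.5 [-28.1   -2.55   0.06   0.     0.06 -13.57]
```

View pics/s2c.png

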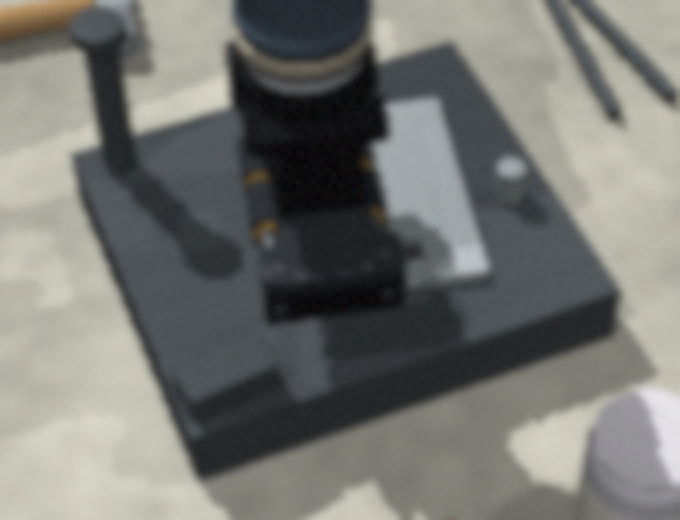

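The plate is most of the way round (edge at about (465,190) in the crop, stop peg at (510,180)), with the offcut untouched. I'll carry on to home.

>>> move_arm --series "-4 0 0 0 0 -2; -10 0 0 0 0 -5; -16 0.4 0 0 0 -8; -21 0.8 0 0 0 -10.5; -25 1 0 0 0 -12.5; -28 1.2 0 0 0 -13.5; -30 1.2 0 0 0 -13.5; -30 1.2 0 0 0 -13.5"

```text
time: 7.75
position: [0.5593, -0.0744, 0.0691]
tool_rot: [0.075, 0.997, 0.001, -0.003]
ft_force: [-4.7, -0.3, 2.2]
grip_width: 0.0005
grip_force: 2.4
```

Run:
```python
from push import *
o=robot.get_obs();print(o["position"],o["ft_force"],o["moment"])
plate()
arc([-98.5],[120],[-21.5])
```

```text
[ 0.5593 -0.0744  0.0691] [-4.6613 -0.2945  2.2316] [-0.0321  0.9118  0.0231]
side push_corner 0.7 [0.4983, -0.2886, 0.0307] ang -102.0 dr mm 202.7
-98.5 [ 0.07 -3.4  -0.44  0.03 -0.28 -0.07]
```

>>> move_arm --series "-1 0 0 0 0 0; -2 0 0 0 0 0; -3 0 0 0 0 0; -3 0 0 0 0 0"

```text
time: 8.38
position: [0.5595, -0.0744, 0.069]
tool_rot: [0.074, 0.997, 0.001, -0.006]
ft_force: [-10.0, -0.8, 6.2]
grip_width: 0.0001
grip_force: 4.9
```

>>> move_arm --series "10 0 0 0 0 0; 25 0 0 0 0 0; 28 0 -30 0 0 0; 30 0 -70 0 0 0; 40 -20 -110 0 0 0; 60 -40 -150 0 0 0; 75 -75 -170 0 0 0; 80 -100 -180 0 0 0" --jaw 0.5

```text
time: 9.05
position: [0.4708, -0.1626, 0.2525]
tool_rot: [0.074, 0.997, -0.001, 0.003]
ft_force: [0.7, -0.2, -0.5]
grip_width: 0.0413
grip_force: 0.0
```

Run:
```python
from push import *
o=robot.get_obs();print(o["position"],o["ft_force"],o["q"])
for n in ["top","side"]:
    c=robot.camera(n);x=(160,220,200,330) if n=="top" else (160,290,190,360)
    if n=="side": cv2.imwrite("pics/s3c.png",cv2.resize(c["img"][160:350,230:400,::-1],None,fx=3,fy=3,interpolation=cv2.INTER_CUBIC))
    cv2.imwrite(f"pics/raw_{n}.png",c["img"][:,:,::-1]);np.savez(f"cal_{n}.npz",**{k:np.array(c[k]) for k in ["mtx","distortion","world_to_cam"]})
    for t in "plate heel_peg stop_peg plate_hole slab_hole push_corner pin_top pin short_pin".split():
        for r in robot.tip_of(c,t)[:3]: print(n,t,round(r["p"],2),np.round(r["xyz"],4),pix(c,r["xyz"])[0].round())
```

```text
[ 0.4708 -0.1626  0.2525] [ 0.6914 -0.2035 -0.513 ] [-0.5577  0.3444  1.7395  0.0009  1.0517 -1.9815]
top plate 0.79 [0.6005 0.0428 0.0456] [231. 191.]
top plate 0.29 [ 0.4444  0.2972 -0.0019] [140. 249.]
top heel_peg 0.67 [0.597  0.0369 0.0471] [233. 192.]
top stop_peg 0.91 [ 0.6734 -0.0714  0.0486] [273. 165.]
top plate_hole 0.74 [ 0.6114 -0.08    0.0599] [276. 186.]
top slab_hole 0.58 [ 0.613  -0.0791  0.0422] [276. 187.]
top push_corner 0.97 [ 0.5674 -0.0967  0.0511] [282. 203.]
top pin_top 0.69 [ 0.3106 -0.585   0.008 ] [461. 300.]
top pin_top 0.61 [ 0.4307 -0.2921  0.1423] [363. 252.]
top pin_top 0.56 [ 0.6918 -0.4039  0.0098] [389. 163.]
top pin 0.88 [ 0.2745 -0.3633  0.0192] [381. 313.]
top pin 0.81 [ 0.3509 -0.4614  0.0185] [417. 284.]
top pin 0.54 [ 0.5677 -0.0915  0.0499] [280. 203.]
top short_pin 0.53 [ 0.5063 -0.3396  0.0272] [370. 227.]
side heel_peg 0.61 [ 0.6119 -0.2863  0.0012] [350. 292.]
side stop_peg 0.67 [ 0.6726 -0.0651  0.0448] [316. 207.]
side stop_peg 0.6 [ 0.5651 -0.0929  0.0541] [286. 230.]
side plate_hole 0.91 [ 0.6108 -0.0747  0.0547] [298. 217.]
side slab_hole 0.63 [ 0.6157 -0.0801  0.046 ] [301. 220.]
side push_corner 0.67 [ 0.5685 -0.094   0.0523] [287. 230.]
side pin_top 0.93 [ 0.3836 -0.2963  0.0043] [263. 347.]
side pin_top 0.6 [ 0.6903 -0.4034  0.0075] [413. 314.]
side pin_top 0.53 [ 0.4273 -0.2935  0.1395] [280. 302.]
side pin 0.69 [ 0.8216 -0.3759  0.0185] [448. 275.]
side pin 0.67 [ 0.4991 -0.2852  0.0299] [308. 310.]
side pin 0.62 [ 0.2706 -0.3729  0.0165] [231. 408.]
side short_pin 0.56 [ 0.5064 -0.3513  0.0294] [329. 333.]
side short_pin 0.39 [ 0.4511 -0.1058  0.0454] [246. 256.]
```

View pics/s3c.png

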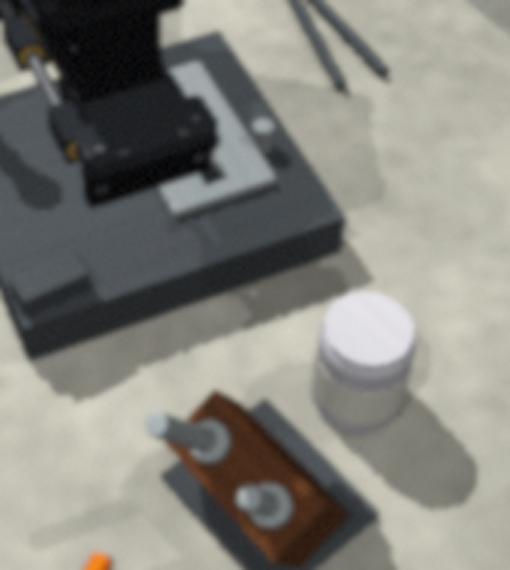

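The side crop shows the plate edge running to the stop peg (peg at (263,128)) with the hole at (212,172). In the stand, the tall pin's top is at (158,424) and the short one at (250,497). There are five pin-like things. The orange ones (top view (385,141), (370,291), (440,290)) are look-alikes lying loose on the bench. The two steel ones in the stand are the tall pin at (363,252) and the short pin at (380,237). The one with the long stem on the slab side fits. I'll confirm it with a model overlay in an enlarged crop.

```bash
cat > ov.py <<'E'
from h import *
def pinpts(mid,H,lean=30,L=(0,45,53,133),rad=(7,14,14,8)):
    h=np.radians(H);l=np.radians(lean);u=np.array([np.sin(l)*np.cos(h),np.sin(l)*np.sin(h),np.cos(l)])
    a=np.cross(u,[0,0,1]);a/=np.linalg.norm(a);b=np.cross(u,a);t=np.linspace(0,2*np.pi,40)
    return [np.array(mid)+u*(s-66.5)/1000+r/1000*(np.outer(np.cos(t),a)+np.outer(np.sin(t),b)) for s,r in zip(L,rad)]
def crop(n,im,c,x0,y0,w,h,pts,f):
    im=cv2.resize(im[y0:y0+h,x0:x0+w],None,fx=f,fy=f,interpolation=cv2.INTER_CUBIC)
    for i,P in enumerate(pts):
        q=(((pix(c,P)-[x0,y0])+.5)*f-.5).round().astype(int);cv2.polylines(im,[q],False,[(0,255,255),(0,255,0),(0,255,0),(0,0,255)][i%4],1)
    return im
E
python3 - <<'E'
from ov import *
P=pinpts([.4647,-.289,.0848],185.5)[1:]
o=[]
for n,(x0,y0) in {"top":(335,205),"side":(260,280)}.items():
    o.append(crop(n,cv2.imread(f"pics/raw_{n}.png"),np.load(f"cal_{n}.npz"),x0,y0,60,66,P,6))
cv2.imwrite("pics/ov.png",np.hstack(o))
E
```

```text
(no output)
```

View pics/ov.png

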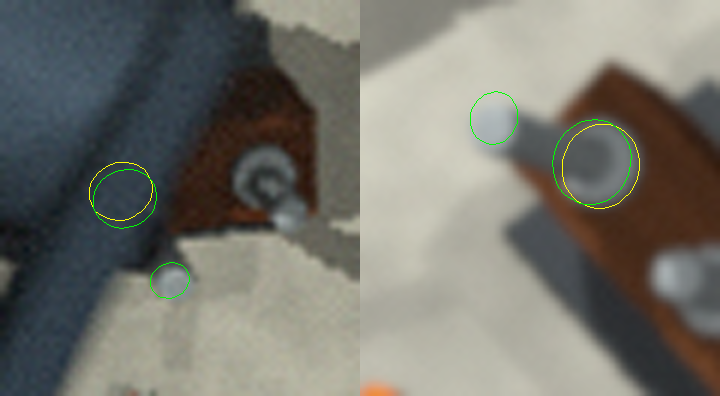

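The overlay confirms it. The long-stem pin matches the model in the top crop (top at (172,280)) and lies about 1 px low in the side crop ((492,126) against the model's (494,118)), so I'll drop the model by 2 mm. The short pin is to the right, with its collar at (265,175).

```bash
cat >> h.py <<'E'
def lean(H,l): # tool for pin leaning l deg toward heading H; tool y horizontal
    h=np.radians(H);l=np.radians(l);u=np.array([np.sin(l)*np.cos(h),np.sin(l)*np.sin(h),np.cos(l)])
    y=np.cross([0,0,1.],u) ;y=y/np.linalg.norm(y)*-1;z=-u;return u,R.from_matrix(np.c_[np.cross(y,z),y,z])
E
python3 - <<'E'
from h import *
u,Rg=lean(185.5,30);m=np.array([.4647,-.2895,.0828])
print(Rg.as_matrix());print(robot.get_obs()["position"])
for s in (191,111): print(s,m+u*(s-66.5)/1000,rowto(m+u*(s-66.5)/1000,Rg))
print(rowto([.40,-.29,.26],Rg))
E
```

```text
[[-0.862  -0.0958  0.4977]
 [-0.083   0.9954  0.0479]
 [-0.5    -0.     -0.866 ]]
[ 0.4705 -0.1624  0.2493]
191 [ 0.4027 -0.2955  0.1906] [  47.22 -141.64   58.72   -3.68  -29.85  -13.74]
111 [ 0.4426 -0.2916  0.1213] [   8.42 -131.92  128.     -3.68  -29.85  -13.74]
[  50.74 -136.64  -10.66   -3.68  -29.85  -13.74]
```

>>> move_arm --series "10 -25 -5 -0.5 -4 -2; 20 -50 -8 -1 -9 -4; 30 -75 -10 -2 -14 -6; 38 -100 -10 -2.5 -19 -8.5; 45 -120 -10 -3 -24 -11; 50 -137 -10 -3.7 -29.8 -13.7; 49 -141.6 25 -3.7 -29.8 -13.7; 47 -141.6 58 -3.7 -29.8 -13.7"

```text
time: 10.72
position: [0.473, -0.262, 0.2811]
tool_rot: [-0.023, 0.974, 0.003, 0.225]
ft_force: [-0.8, 0.5, -0.8]
grip_width: 0.0435
grip_force: 0.0
```

Run:
```python
from ov import *
for i in range(3): c=robot.camera("top")
u,Rg=lean(185.5,30);m=np.array([.4647,-.2895,.0828])
o=robot.get_obs();print(o["position"],o["q"])
for s in (150,111): print(s,rowto(m+u*(s-66.5)/1000,Rg))
a=crop("top",c["img"][:,:,::-1].copy(),c,210,140,80,90,[],6)
c=robot.camera("wrist");print([(r["p"],r["xyz"]) for r in robot.tip_of(c,"pin_top")])
b=crop("w",c["img"][:,:,::-1].copy(),c,0,0,560,420,pinpts(m,185.5),1)
b=cv2.copyMakeBorder(b[:, 130:430],0,120,0,0,cv2.BORDER_CONSTANT)
cv2.imwrite("pics/w4.png",np.hstack([a[:540],b[:540]]))
```

```text
[ 0.4719 -0.2591  0.2787] [-0.9059  0.2677  1.8722  0.5171  0.8002 -2.854 ]
150 [ 99.15 -31.87  89.44  -1.24  -4.25  -2.32]
111 [ 96.28 -30.97 128.32  -1.24  -4.25  -2.32]
[(0.95, [0.4242, -0.2962, 0.1437]), (0.81, [0.6941, -0.4046, 0.0075])]
```

View pics/w4.png

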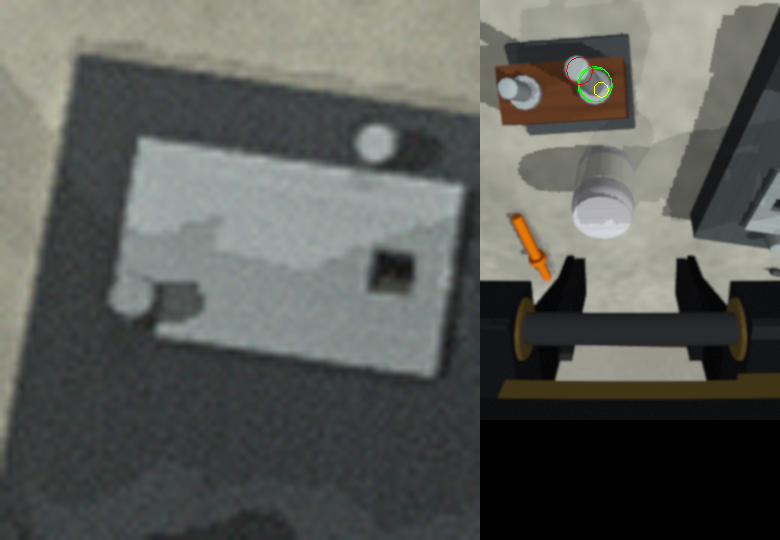

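The crop on the left shows the plate home: its long edge touches the stop peg (376,145), the notch is on the heel peg (131,298), and the hole at (391,271) is dark all the way through. In the wrist view on the right, the model's red ring sits on the pin top (578,68). Joint 6 has reached its limit, so I'll turn half round about the tool axis for the equivalent grasp.

>>> move_arm --series "0 0 0 0 0 7; 0 0 0 0 0 14; 0 0 0 0 0 21; 0 0 0 0 0 28; 0 0 0 0 0 35; 0 0 0 0 0 42; 0 0 0 0 0 49; 0 0 0 0 0 56"

```text
time: 11.63
position: [0.4717, -0.2597, 0.2794]
tool_rot: [0.439, 0.87, 0.11, 0.194]
ft_force: [0.5, 0.3, -0.5]
grip_width: 0.0433
grip_force: 0.0
```

>>> move_arm --series "0 0 0 0 0 7; 0 0 0 0 0 14; 0 0 0 0 0 21; 0 0 0 0 0 28; 0 0 0 0 0 35; 0 0 0 0 0 42; 0 0 0 0 0 49; 0 0 0 0 0 56"

```text
time: 12.3
position: [0.4717, -0.2597, 0.2794]
tool_rot: [0.796, 0.562, 0.188, 0.12]
ft_force: [0.7, -0.4, -0.9]
grip_width: 0.0433
grip_force: 0.0
```

>>> move_arm --series "0 0 0 0 0 7; 0 0 0 0 0 14; 0 0 0 0 0 21; 0 0 0 0 0 28; 0 0 0 0 0 35; 0 0 0 0 0 42; 0 0 0 0 0 49; 0 0 0 0 0 56"

```text
time: 12.97
position: [0.4717, -0.2597, 0.2794]
tool_rot: [0.967, 0.123, 0.222, 0.018]
ft_force: [0.3, 0.6, -0.7]
grip_width: 0.0439
grip_force: 0.0
```

```bash
cat > g.py <<'E'
from ov import *
u,Rg=lean(185.5,30);m=np.array([.4647,-.2895,.0828])
Rg=Rg*R.from_euler("z",180,degrees=True)
E
python3 - <<'E'
from g import *
for i in range(2): robot.camera("top")
o=robot.get_obs();print(o["position"],o["q"])
for s in (231,191,111): print(s,rowto(m+u*(s-66.5)/1000,Rg))
E
```

```text
[ 0.4718 -0.2597  0.2794] [-0.907   0.2666  1.8721  0.5174  0.7998  0.0779]
231 [-109.82   10.58    9.29    0.89    4.32    9.65]
191 [-106.77   10.21   49.17    0.89    4.32    9.65]
111 [-100.66    9.48  128.94    0.89    4.32    9.65]
```

>>> move_arm --series "-20 2 2 0.2 1 5; -40 4 4 0.5 2 9.6; -60 6 6 0.9 4.3 9.6; -80 8 8 0.9 4.3 9.6; -108 10 25 0.9 4.3 9.6; -107 10 49 0.9 4.3 9.6; -107 10 49 0.9 4.3 9.6; -107 10 49 0.9 4.3 9.6"

```text
time: 13.73
position: [0.4025, -0.2948, 0.1899]
tool_rot: [0.965, 0.047, 0.258, -0.014]
ft_force: [0.2, 0.3, 0.2]
grip_width: 0.0439
grip_force: 0.0
```

Run:
```python
from g import *
for i in range(2): robot.camera("top")
o=robot.get_obs();print(o["position"],o["q"],m+u*(191-66.5)/1000)
for s in (191,150,111): print(s,rowto(m+u*(s-66.5)/1000,Rg))
```

```text
[ 0.4031 -0.2952  0.1913] [-1.1449  0.4086  2.0577  0.8511  0.6809 -0.3523] [ 0.4027 -0.2955  0.1906]
191 [-0.7   0.26  0.39 -0.01 -0.02  0.2 ]
150 [-0.72  0.27 41.39 -0.01 -0.02  0.2 ]
111 [-0.73  0.27 80.39 -0.01 -0.02  0.2 ]
```

Reached. Going in along the axis.

>>> move_arm --series "-0.7 0.3 20 0 0 0.2; -0.7 0.3 40 0 0 0.2; -0.7 0.3 55 0 0 0.2; -0.7 0.3 68 0 0 0.2; -0.7 0.3 80 0 0 0.2; -0.7 0.3 80 0 0 0.2; -0.7 0.3 80 0 0 0.2"

```text
time: 14.42
position: [0.4427, -0.2914, 0.1217]
tool_rot: [0.965, 0.046, 0.259, -0.013]
ft_force: [-0.2, -0.4, 0.5]
grip_width: 0.0436
grip_force: 0.0
```

>>> move_arm --series "0 0 0 0 0 0; 0 0 0 0 0 0; 0 0 0 0 0 0; 0 0 0 0 0 0; 0 0 0 0 0 0; 0 0 0 0 0 0; 0 0 0 0 0 0; 0 0 0 0 0 0" --jaw 0 --newtons 15

```text
time: 15.08
position: [0.442, -0.2918, 0.121]
tool_rot: [0.965, 0.045, 0.259, -0.013]
ft_force: [-1.4, 0.3, 3.8]
grip_width: 0.0158
grip_force: 15.0
```

Run:
```python
from g import *
o=robot.get_obs();print(o["position"],o["q"],o["ft_force"],o["grip_width"],o["grip_force"])
print(rowto(m+u*(111-66.5)/1000,Rg))
```

```text
[ 0.442  -0.2918  0.121 ] [-1.0548  0.5846  2.0521  1.0861  0.5423 -0.5407] [-1.4452  0.3479  3.7709] 0.015823551246603212 14.9976054020226
[ 0.68 -0.11  0.05 -0.01 -0.   -0.16]
```

>>> move_arm --series "0 0 0 0 0 0; 0 0 -4 0 0 0; 0 0 -12 0 0 0; 0 0 -24 0 0 0; 0 0 -38 0 0 0; 0 0 -52 0 0 0; 0 0 -66 0 0 0; 0 0 -80 0 0 0" --newtons 40

```text
time: 15.75
position: [0.4013, -0.2947, 0.19]
tool_rot: [0.965, 0.045, 0.258, -0.014]
ft_force: [0.9, -0.3, -2.3]
grip_width: 0.0149
grip_force: 40.0
```

Run:
```python
from g import *
robot.camera("top")
o=robot.get_obs();print(o["position"],o["q"],o["ft_force"],o["grip_width"],o["grip_force"])
H=185.5-180+180
print("upright here +60z",rowto(np.array(o["position"])+[0,0,.06],down(5.5)))
print("over hole",rowto([.6136,-.0778,.053+.111+.03],down(5.5)))
```

```text
[ 0.4011 -0.2955  0.1917] [-1.1492  0.4064  2.0596  0.8488  0.6819 -0.3486] [-0.1303  0.4019 -1.3643] 0.014986015708966528 39.99622626230121
upright here +60z [ 29.97  -0.02 -51.98   0.01 -29.96  -0.12]
over hole [ 202.03 -196.87  113.92    0.01  -29.96   -0.12]
```

>>> move_arm --series "5 0 -9 0 -4 0; 10 0 -18 0 -8 0; 15 0 -27 0 -13 0; 20 0 -36 0 -18 0; 25 0 -45 0 -24 0; 30 0 -52 0 -30 0; 30 0 -52 0 -30 0; 30 0 -52 0 -30 0"

```text
time: 16.47
position: [0.4032, -0.2946, 0.2493]
tool_rot: [0.999, 0.049, 0.001, -0.002]
ft_force: [-0.7, -0.0, -2.0]
grip_width: 0.0152
grip_force: 40.0
```

Run:
```python
from g import *
robot.camera("top")
o=robot.get_obs();print(o["position"],o["q"],o["ft_force"],o["grip_width"],o["grip_force"],R.from_quat(o["tool_rot"]).as_matrix())
print("over hole",rowto([.6136,-.0778,.053+.111+.035],down(5.5)))
```

```text
[ 0.4018 -0.2942  0.2487] [-0.8586  0.3531  1.7382  0.0036  1.0544  0.6148] [-0.8067 -0.1115 -2.4737] 0.015090440511383297 39.99560316558927 [[ 0.9954  0.0954 -0.0003]
 [ 0.0954 -0.9954  0.0051]
 [ 0.0002 -0.0051 -1.    ]]
over hole [ 231.46 -194.92   50.75   -0.29   -0.01   -0.02]
```

>>> move_arm --series "29 -24 2 0 0 0; 58 -48 4 0 0 0; 87 -73 7 0 0 0; 116 -98 10 0 0 0; 145 -122 10 0 0 0; 174 -146 10 0 0 0; 203 -170 10 0 0 0; 231 -195 15 -0.3 0 0"

```text
time: 17.18
position: [0.6137, -0.0793, 0.2342]
tool_rot: [0.999, 0.046, -0.0, 0.001]
ft_force: [-0.2, -1.4, -1.6]
grip_width: 0.0154
grip_force: 40.0
```

Run:
```python
from g import *
for i in range(3): robot.camera("top")
o=robot.get_obs();print(o["position"],o["ft_force"])
print("over hole",rowto([.6136,-.0778,.053+.111+.015],down(5.5)))
p=np.array(o["position"]);z=R.from_quat(o["tool_rot"]).apply([0,0,1]);mid=p+z*(.111-.0665)
im=[]
for n,(x0,y0) in {"top":(225,130),"side":(260,150)}.items():
    c=robot.camera(n)
    for t in ("pin","pin_top","plate_hole"):
        for r in robot.tip_of(c,t)[:3]: print(n,t,round(r["p"],2),np.round(r["xyz"],4))
    im.append(crop(n,c["img"][:,:,::-1].copy(),c,x0,y0,80,90,pinpts(mid,0,0),5))
cv2.imwrite("pics/o5.png",np.hstack(im))
```

```text
[ 0.613  -0.0779  0.2329] [ 0.1689 -0.3655 -1.8299]
over hole [ 0.74  0.01 53.88 -0.01  0.18  0.06]
top pin 0.84 [ 0.2752 -0.3644  0.0207]
top pin 0.69 [ 0.3553 -0.4584  0.0198]
top pin 0.59 [ 0.8189 -0.3691  0.0165]
top pin_top 0.88 [ 0.3864 -0.2996  0.0068]
top pin_top 0.66 [ 0.3134 -0.5858  0.0109]
top pin_top 0.64 [ 0.6895 -0.402   0.0104]
side pin 0.95 [ 0.271  -0.3721  0.0167]
side pin 0.73 [ 0.8203 -0.374   0.0187]
side pin 0.57 [ 0.6186 -0.0828  0.1255]
side pin_top 0.88 [ 0.6899 -0.4027  0.0086]
side pin_top 0.59 [ 0.3842 -0.2968  0.0041]
side plate_hole 0.73 [ 0.609  -0.0742  0.0545]ov.py:4: RuntimeWarning: invalid value encountered in divide
  a=np.cross(u,[0,0,1]);a/=np.linalg.norm(a);b=np.cross(u,a);t=np.linspace(0,2*np.pi,40)
ov.py:9: RuntimeWarning: invalid value encountered in cast
  q=(((pix(c,P)-[x0,y0])+.5)*f-.5).round().astype(int);cv2.polylines(im,[q],False,[(0,255,255),(0,255,0),(0,255,0),(0,0,255)][i%4],1)
```

View pics/o5.png

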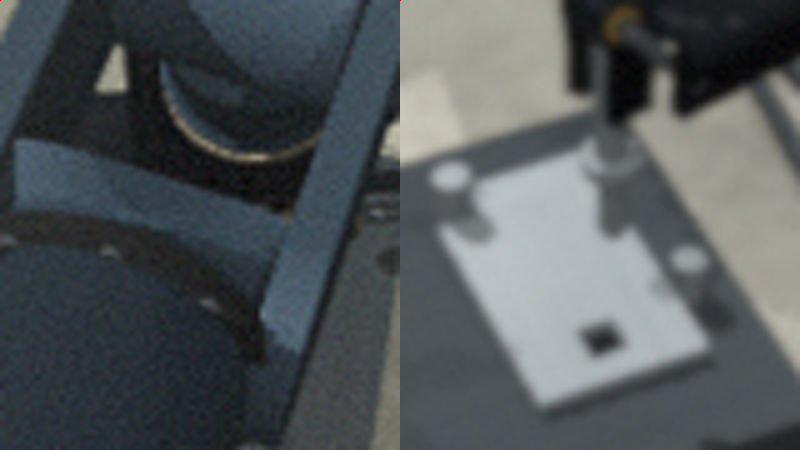

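The side crop shows the pin hanging upright above the plate (collar at (612,158), tip at (613,235)), the plate hole at (602,338), and the plate on both pegs. The overlay broke down for an exactly vertical axis. I'll go lower and compare again.

>>> move_arm --series "0.7 0 8 0 0.2 0; 0.7 0 16 0 0.2 0; 0.7 0 24 0 0.2 0; 0.7 0 32 0 0.2 0; 0.7 0 40 0 0.2 0; 0.7 0 46 0 0.2 0; 0.7 0 50 0 0.2 0; 0.7 0 50 0 0.2 0"

```text
time: 18.4
position: [0.6139, -0.0796, 0.184]
tool_rot: [0.999, 0.047, 0.001, 0.001]
ft_force: [0.7, 0.1, -1.6]
grip_width: 0.0152
grip_force: 40.0
```

Run:
```python
from g import *
robot.camera("top")
o=robot.get_obs();print(o["position"],o["ft_force"])
p=np.array(o["position"]);z=R.from_quat(o["tool_rot"]).apply([0,0,1]);mid=p+z*(.111-.0665)
print("hole from o5 side px", )
im=[]
c=robot.camera("side");print(ray(c,(300.4,217.6),.053))
sq=lambda d,zz:np.array([[.6136+a*d*.989+b*d*.148,-.0778-a*d*.148+b*d*.989,zz] for a,b in [(-1,-1),(1,-1),(1,1),(-1,1),(-1,-1)]])
hs=[sq(.0095,.053)]
im.append(crop("side",c["img"][:,:,::-1].copy(),c,270,160,60,90,pinpts(mid,0,0.01)[:3]+hs,6))
c=robot.camera("wrist");T=np.array(c["world_to_cam"]);q=pix(c,[[.6136,-.0778,.053]])[0].astype(int);print(q)
x0=max(0,q[0]-70);y0=max(0,min(420-180,q[1]-110))
im.append(crop("w",c["img"][:,:,::-1].copy(),c,x0,y0,140,180,pinpts(mid,0,.01)[:3]+hs,3))
cv2.imwrite("pics/o6.png",np.hstack(im))
```

```text
[ 0.6143 -0.0797  0.1847] [-0.0068 -0.7252 -2.6211]
hole from o5 side px
[ 0.6156 -0.0788  0.053 ]
[277 210]
```

View pics/o6.png

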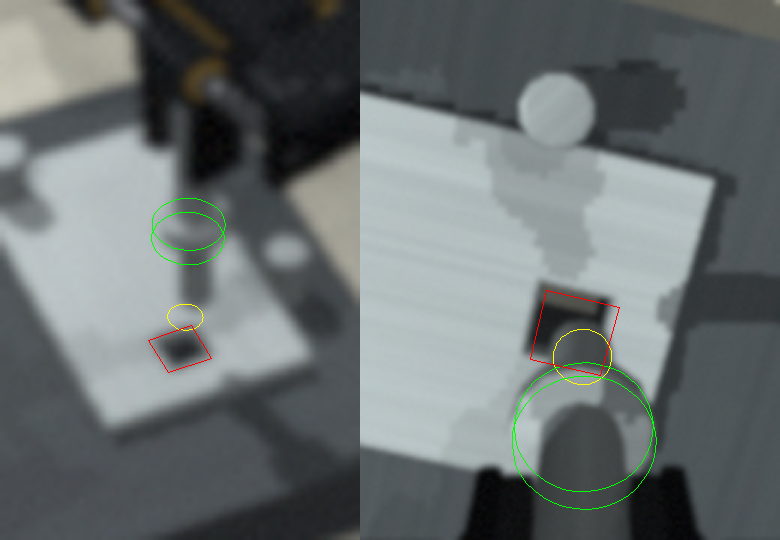

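The wrist crop shows the hole centred at about (572,325), 2 mm up and left of my model square (575,333). The pin tip is at about (580,345), ahead of its model ring at (582,357). In the side crop the shank also sits right of the model, so the pin leans about 2° in the hand, tip toward +x. I'll correct tilt and position, then go closer.

>>> move_arm --series "0.5 -1 0 0 -0.5 0; 1 -2 0 0 -1 0; 1.5 -3 3 0 -2 0; 1.5 -3 7 0 -2 0; 1.5 -3 11 0 -2 0; 1.5 -3 13 0 -2 0; 1.5 -3 13 0 -2 0; 1.5 -3 13 0 -2 0"

```text
time: 19.22
position: [0.6156, -0.0767, 0.172]
tool_rot: [0.999, 0.047, -0.016, 0.002]
ft_force: [-0.3, -0.5, -1.6]
grip_width: 0.0151
grip_force: 40.0
```

Run:
```python
from g import *
o=robot.get_obs();print(o["position"],o["ft_force"])
p=np.array(o["position"]);z=R.from_quat(o["tool_rot"]).apply([0,0,1]);print(z)
im=[]
c=robot.camera("side")
im.append(crop("side",c["img"][:,:,::-1].copy(),c,280,170,40,75,[],8))
c=robot.camera("wrist");print(pix(c,[p+z*.111]))
im.append(crop("w",c["img"][:,:,::-1].copy(),c,237,150,80,100,[],6))
cv2.imwrite("pics/o7.png",np.hstack(im)) if im[0].shape[0]==im[1].shape[0] else print([i.shape for i in im])
```

```text
[ 0.6156 -0.0767  0.172 ] [-0.3138 -0.5388 -1.5584]
[-0.0321 -0.006  -0.9995]
[[281.1411 218.1059]]
```

View pics/o7.png

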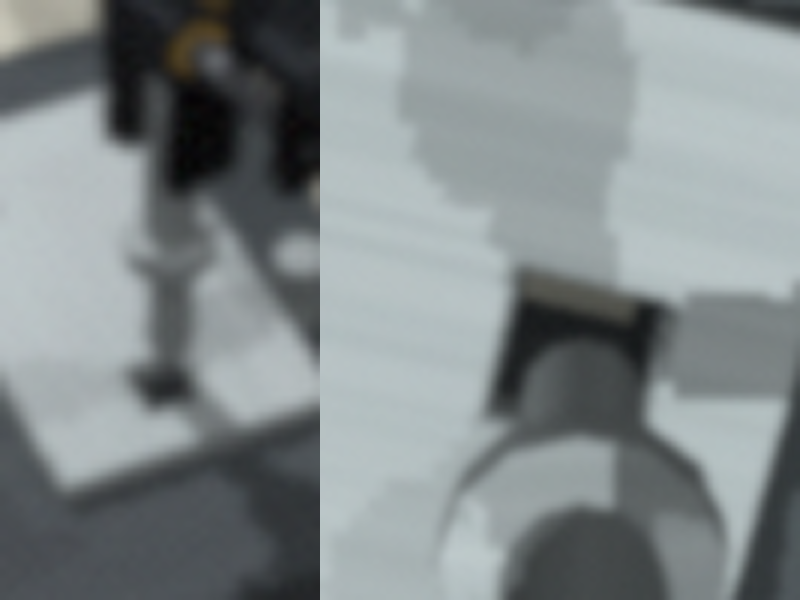

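The wrist crop (right) shows the tip at about (583,385). It stands some 8 mm high, which maps to about (583,357) at the plate, against the hole centre at (580,360), so it lines up. The side crop shows the pin upright above the hole (160,385). I'll lower it in steps and watch the force.

>>> move_arm --series "0.1 0 3 0 0 0; 0.2 0 6 0 0 0; 0.3 0 9 0 0 0; 0.4 0 12 0 0 0; 0.5 0 15 0 0 0; 0.6 0 18 0 0 0; 0.6 0 20 0 0 0; 0.6 0 20 0 0 0"

```text
time: 19.98
position: [0.6154, -0.0767, 0.1517]
tool_rot: [0.999, 0.047, -0.016, 0.002]
ft_force: [-0.7, -0.2, -2.3]
grip_width: 0.0154
grip_force: 40.0
```

Entered freely.

>>> move_arm --series "0.1 0 4 0 0 0; 0.2 0 8 0 0 0; 0.4 0 12 0 0 0; 0.5 0 16 0 0 0; 0.6 0 20 0 0 0; 0.8 0 24 0 0 0; 0.8 0 26 0 0 0; 0.8 0 26 0 0 0"

```text
time: 20.65
position: [0.6154, -0.0768, 0.1256]
tool_rot: [0.999, 0.047, -0.016, 0.002]
ft_force: [-0.3, -0.2, -1.8]
grip_width: 0.0153
grip_force: 40.0
```

>>> move_arm --series "0 0 1 0 0 0; 0.1 0 2 0 0 0; 0.1 0 3 0 0 0; 0.1 0 4 0 0 0; 0.2 0 5 0 0 0; 0.2 0 6 0 0 0; 0.2 0 6 0 0 0"

```text
time: 21.23
position: [0.6157, -0.0769, 0.1202]
tool_rot: [0.999, 0.047, -0.016, 0.002]
ft_force: [-0.3, 0.0, -2.3]
grip_width: 0.0152
grip_force: 40.0
```

>>> move_arm --series "0 0 0.5 0 0 0; 0 0 1 0 0 0; 0 0 1.5 0 0 0; 0 0 2 0 0 0; 0 0 2 0 0 0"

```text
time: 21.65
position: [0.6157, -0.0769, 0.1183]
tool_rot: [0.999, 0.047, -0.016, 0.002]
ft_force: [0.0, -0.8, -1.7]
grip_width: 0.0151
grip_force: 40.0
```

>>> move_arm --series "0 0 0.5 0 0 0; 0 0 1 0 0 0; 0 0 1.5 0 0 0; 0 0 2 0 0 0; 0.1 0 2.5 0 0 0; 0.1 0 3 0 0 0; 0.1 0 3 0 0 0"

```text
time: 22.23
position: [0.6158, -0.077, 0.1159]
tool_rot: [0.999, 0.047, -0.016, 0.002]
ft_force: [-0.5, 0.7, 1.7]
grip_width: 0.015
grip_force: 40.0
```

Collar contact. Now let go.

>>> move_arm --series "0 0 0 0 0 0; 0 0 0 0 0 0; 0 0 0 0 0 0; 0 0 0 0 0 0; 0 0 0 0 0 0; 0 0 0 0 0 0" --jaw 0.5

```text
time: 22.73
position: [0.6158, -0.077, 0.1153]
tool_rot: [0.999, 0.047, -0.016, 0.002]
ft_force: [-0.4, -0.5, 0.3]
grip_width: 0.0416
grip_force: 0.0
```

>>> move_arm --series "0 0 -8 0 0 0; 0 0 -18 0 0 0; 0 0 -30 0 0 0; 0 0 -45 0 0 0; 0 0 -65 0 0 0; 0 0 -85 0 0 0; 0 0 -105 0 0 0; 0 0 -120 0 0 0"

```text
time: 23.4
position: [0.6205, -0.0764, 0.239]
tool_rot: [0.999, 0.047, -0.014, 0.003]
ft_force: [0.5, 0.3, 0.9]
grip_width: 0.0437
grip_force: 0.0
```

>>> move_arm --series "-20 0 -10 0 0 0; -50 0 -15 0 0 0; -80 0 -15 0 0 0; -110 0 -15 0 0 0; -130 0 -15 0 0 0; -140 0 -15 0 0 0; -140 0 -15 0 0 0; -140 0 -15 0 0 0"

```text
time: 24.07
position: [0.4819, -0.0896, 0.2559]
tool_rot: [0.999, 0.047, -0.014, 0.003]
ft_force: [0.6, 0.7, 0.4]
grip_width: 0.0434
grip_force: 0.0
```

Run:
```python
from g import *
o=robot.get_obs();print(o["position"],o["ft_force"],o["grip_width"])
a=[]
for n,(x0,y0,w,h,f) in {"side":(240,170,90,75,6),"wrist":(0,0,560,420,1)}.items():
    c=robot.camera(n)
    for t in ("pin","pin_top","push_corner","heel_peg"):
        for r in robot.tip_of(c,t)[:3]: print(n,t,round(r["p"],2),np.round(r["xyz"],4))
    im=crop(n,c["img"][:,:,::-1].copy(),c,x0,y0,w,h,[],f);a.append(im)
cv2.imwrite("pics/f8.png",a[0])
```

```text
[ 0.4819 -0.0896  0.2559] [0.5776 0.7321 0.4082] 0.0433965888501623
side pin 0.8 [ 0.6161 -0.0749  0.0079]
side pin 0.59 [ 0.822  -0.3728  0.0159]
side pin 0.56 [ 0.2708 -0.3696  0.0157]
side pin_top 0.72 [ 0.6924 -0.4029  0.0066]
side pin_top 0.68 [ 0.6191 -0.0751  0.1391]
side pin_top 0.57 [ 0.3834 -0.297   0.0044]
side push_corner 0.87 [ 0.5667 -0.0995  0.0531]
side heel_peg 0.66 [0.5947 0.0388 0.044 ]
wrist pin 0.59 [ 0.616  -0.073   0.0053]
wrist pin_top 0.84 [ 0.6138 -0.0763  0.1408]
wrist push_corner 0.59 [ 0.5622 -0.0942  0.0533]
wrist heel_peg 0.98 [0.6001 0.0413 0.042 ]
```

View pics/f8.png

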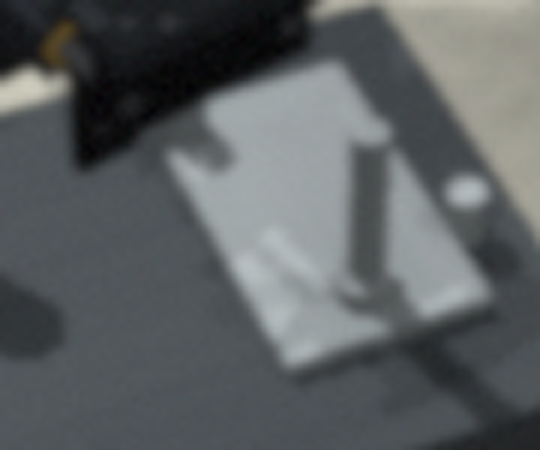

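The final crop shows the pin standing upright with its collar down on the plate (370,290), top at (370,135). The networks give its tip at z ≈ 0.008. The plate still lies against the stop peg (467,190), and the gripper is clear.

```bash
python3 -c "
from rig import robot
print(robot.hand_in())"
```

```text
the job is handed in; nothing more can be done
None
```

The job is handed in, with no verdict returned: in the last pictures the plate was home against the stop peg, and the tall pin stood upright through both holes with its collar on the plate. I had let go of it and moved the arm clear, and I saw no contact with the short pin, hammer, tin or offcut. Joint 6 briefly read -2.854 rad against its -2.85 limit before I turned it back.

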